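# Feel along the sparger's valve row for a stuck poppet

## Task

Check the round air-sparger disc for stuck valves: with the fingertips, follow its curved row of six mushroom-headed spring valves from the end nearest the pipe stub round to the other end, lightly pushing each one a few millimetres down in turn, one at a time, and letting it spring back. Do not drive any valve down onto its stop, do not shift or lift the disc, and leave the vial and nut on it and everything around it where they are.

Things in the scene. Friction and masses are not known exactly. Their poses are not given: they have to be found in the camera images.
- sparger: Loose round steel disc, 224 mm across, 24 mm high, 2.2 kg, flat on the bench. Origin: centre of its underside, z up. A pipe stub (20 mm thick, 14 mm up) reaches 150 mm from the centre at -30 degrees. Six valves stand on its top on an 80 mm radius circle at 0, 40, .. 200 degrees (from x, anticlockwise from above), none on the rest. The end valve nearer the stub (30 degrees from it) is the first.
- poppet1_top (a point): Top of poppet valve 1 (valve 1 is the end of the row nearest the pipe stub, then anticlockwise seen from above to 6): a shallow-domed steel mushroom head, 22 mm across, 6 mm thick, top 22 mm above the disc's flat top (46 mm above the bench) at rest; the point moves down with it. Neighbours are 55 mm apart.
- poppet1 (a joint): How far valve 1 is pushed down, m: 0 at rest (up), 0.012 on its stop. Spring: about 1 N to start it, then 0.7 N per mm, about 9.5 N at the stop; it comes back up by itself.
- poppet2_top (a point): Top of poppet valve 2 (valve 1 is the end of the row nearest the pipe stub, then anticlockwise seen from above to 6): a shallow-domed steel mushroom head, 22 mm across, 6 mm thick, top 22 mm above the disc's flat top (46 mm above the bench) at rest; the point moves down with it. Neighbours are 55 mm apart.
- poppet2 (a joint): How far valve 2 is pushed down, m: 0 at rest (up), 0.012 on its stop. Spring: about 1 N to start it, then 0.7 N per mm, about 9.5 N at the stop; it comes back up by itself.
- poppet3_top (a point): Top of poppet valve 3 (valve 1 is the end of the row nearest the pipe stub, then anticlockwise seen from above to 6): a shallow-domed steel mushroom head, 22 mm across, 6 mm thick, top 22 mm above the disc's flat top (46 mm above the bench) at rest; the point moves down with it. Neighbours are 55 mm apart.
- poppet3 (a joint): How far valve 3 is pushed down, m: 0 at rest (up), 0.012 on its stop. Spring: about 1 N to start it, then 0.7 N per mm, about 9.5 N at the stop; it comes back up by itself.
- poppet4_top (a point): Top of poppet valve 4 (valve 1 is the end of the row nearest the pipe stub, then anticlockwise seen from above to 6): a shallow-domed steel mushroom head, 22 mm across, 6 mm thick, top 22 mm above the disc's flat top (46 mm above the bench) at rest; the point moves down with it. Neighbours are 55 mm apart.
- poppet4 (a joint): How far valve 4 is pushed down, m: 0 at rest (up), 0.012 on its stop. Spring: about 1 N to start it, then 0.7 N per mm, about 9.5 N at the stop; it comes back up by itself.
- poppet5_top (a point): Top of poppet valve 5 (valve 1 is the end of the row nearest the pipe stub, then anticlockwise seen from above to 6): a shallow-domed steel mushroom head, 22 mm across, 6 mm thick, top 22 mm above the disc's flat top (46 mm above the bench) at rest; the point moves down with it. Neighbours are 55 mm apart.
- poppet5 (a joint): How far valve 5 is pushed down, m: 0 at rest (up), 0.012 on its stop. Spring: about 1 N to start it, then 0.7 N per mm, about 9.5 N at the stop; it comes back up by itself.
- poppet6_top (a point): Top of poppet valve 6 (valve 1 is the end of the row nearest the pipe stub, then anticlockwise seen from above to 6): a shallow-domed steel mushroom head, 22 mm across, 6 mm thick, top 22 mm above the disc's flat top (46 mm above the bench) at rest; the point moves down with it. Neighbours are 55 mm apart.
- poppet6 (a joint): How far valve 6 is pushed down, m: 0 at rest (up), 0.012 on its stop. Spring: about 1 N to start it, then 0.7 N per mm, about 9.5 N at the stop; it comes back up by itself.
- vial: Small closed glass vial, 26 mm across, 48 mm tall, standing loose on the middle of the disc. Bystander; origin at the centre of its underside.
- nut: Loose brass ring nut, 26 mm across, 10 mm high, lying on the disc in the part of the circle that has no valves. Bystander; origin at the centre of its underside.
- bowl: Green plastic bowl, 150 mm across, 55 mm high. Bystander; origin at the centre of its underside.
- jar: Glass jar with lid, 64 mm across, 85 mm tall. Bystander; origin at the centre of its underside.
- brush: Hand brush lying on the bench. Bystander.
- beaker: Glass beaker, 72 mm across, 90 mm tall. Bystander; origin at the centre of its underside.
- impeller: Spare steel impeller standing on its base, about 70 mm across, 60 mm tall. Bystander; origin at the centre of its underside.

How it is judged (in metres and radians):
On the way, in this order (a step that is already met when the one before it is completed fails the run):
1. valve 1 is pushed at least 2 mm down by the fingers, all the others being up (value of joint poppet1 above 0.002 m and contact force between the fingers and poppet1 above 0.3 N and value of joint each of poppet2, poppet3, poppet4, poppet5, poppet6 below 0.0015 m), for 0.04 s.
2. valve 2 is pushed at least 2 mm down by the fingers, all the others being up (value of joint poppet2 above 0.002 m and contact force between the fingers and poppet2 above 0.3 N and value of joint each of poppet1, poppet3, poppet4, poppet5, poppet6 below 0.0015 m), for 0.04 s.
3. valve 3 is pushed at least 2 mm down by the fingers, all the others being up (value of joint poppet3 above 0.002 m and contact force between the fingers and poppet3 above 0.3 N and value of joint each of poppet1, poppet2, poppet4, poppet5, poppet6 below 0.0015 m), for 0.04 s.
4. valve 4 is pushed at least 2 mm down by the fingers, all the others being up (value of joint poppet4 above 0.002 m and contact force between the fingers and poppet4 above 0.3 N and value of joint each of poppet1, poppet2, poppet3, poppet5, poppet6 below 0.0015 m), for 0.04 s.
5. valve 5 is pushed at least 2 mm down by the fingers, all the others being up (value of joint poppet5 above 0.002 m and contact force between the fingers and poppet5 above 0.3 N and value of joint each of poppet1, poppet2, poppet3, poppet4, poppet6 below 0.0015 m), for 0.04 s.
6. valve 6 is pushed at least 2 mm down by the fingers, all the others being up (value of joint poppet6 above 0.002 m and contact force between the fingers and poppet6 above 0.3 N and value of joint each of poppet1, poppet2, poppet3, poppet4, poppet5 below 0.0015 m), for 0.04 s.
At the end, for the whole second after the job is handed in: All six valves have been pushed at least 2 mm (never more than 11.2 mm) in order, one at a time, and are up again (within 1 mm); the disc lies flat and at rest within 15 mm of its start, vial and nut within 15 mm and the other bystanders within 20 mm of theirs (value of joint each of poppet1, poppet2, poppet3, poppet4, poppet5, poppet6 below 0.001 m and distance of each of sparger, vial, nut from where it was at the start of the episode below 0.015 m and linear speed of sparger below 0.02 m/s and angle between sparger's own z axis and vertical below 0.05 rad and linear speed of each of vial, nut, bowl, jar, brush, beaker, impeller below 0.03 m/s and distance of each of bowl, jar, brush, beaker, impeller from where it was at the start of the episode below 0.02 m); the robot touches nothing.
It fails at once if a valve is driven onto its stop (more than 11.2 mm down) (value of joint any of poppet1, poppet2, poppet3, poppet4, poppet5, poppet6 above 0.0112 m).
It fails at once if the disc is shifted more than 15 mm, lifted or tipped (distance of sparger from where it was at the start of the episode above 0.015 m or height (world z) of sparger above 0.006 m or angle between sparger's own z axis and vertical above 0.08 rad).
It fails at once if the vial or the nut on the disc is moved more than 15 mm, or another bystander more than 20 mm (distance of any of vial, nut from where it was at the start of the episode above 0.015 m or distance of any of bowl, jar, brush, beaker, impeller from where it was at the start of the episode above 0.02 m).
It also fails if it takes over 48 s, if anything falls off the work surface, if the arm or the gripper's body presses on something with over 40 N, if the wrist force passes 120 N, or if a joint passes its speed limit or range.

## Robot

A 6-joint arm with a two-finger parallel gripper is mounted at the origin on the work surface. World frame = base frame: x ahead of the robot, y to its left, z up, the work surface at z = 0. Lengths are in mm, angles in rad, forces in N, time in s.
With the tool pointing down it reaches from about 375 to 900 mm from the base axis. Payload 3.1 kg.
Tool frame: the origin (TCP) lies at the very end of the fingers, on their centre line; the grasp point (between the pads) lies 19 mm behind it; z points along the fingers, y is the line along which they close (so a half turn about z gives the same grasp; the last joint's range is limited). The gripper opens to 85 mm and grips with 20 to 120 N. Pads are 22 mm wide; open, the fingers measure 114 mm over their backs; the gripper's body (76 mm by 85 mm) begins 54 mm behind the grasp point. The pads swing forward as they close: fully open they stand 13 mm farther back than shut.
Start: joints at [-1.312, 0.527, 1.433, -0, 1.181, -0.178], TCP at [264.42, -566.285, 231.31] pointing down, gripper open.
Joint ranges: [-3.08, 3.08], [-0.75, 2.2], [0.22, 2.44], [-1.43, 4.57], [0, 2.65], [-2.85, 2.85]. Speed limits (rad/s): [2.79, 2.79, 3.14, 3.14, 3.14, 3.14].

## Interface

Orientations are given as a rotation vector (axis times angle).
In Python, from workcell import arm gives the robot as it stands.
- The arm moves only by the shell command python3 -m jog 'ROWS' [FORCE]. ROWS is a JSON object of lists of equal length, an entry for each row: "jaw": the opening, from 0 (shut) to 1 (fully open); "travel": the shift along the tool's x, y, z each as a share of 0.03 m, from -1 to 1, a list of three; "twist": the turn about the tool's z as a share of 60 degrees, from -1 to 1. In form: {"jaw": [jaw, ...], "travel": [[tx, ty, tz], ...], "twist": [twist, ...]}. A call has 1 to 20 rows; each row shifts and turns the commanded pose from where the row before left it, along the tool's axes as they then stand; what a row does not reach is not made up. A row lasts 1/10 s, in which the tool goes at most 50 mm and 8.59 degrees, less where a joint would pass 70% of its speed; a pose out of reach is approached as far as the arm can. A call with a number of a shift or a turn outside -1 to 1 is refused whole. A call with a gripper value outside its range is refused whole. The fingers move at their own pace and stop on an object; FORCE is the grip in N (left out, the last holds). Time passes only in rows, so rows that do not move let the fingers close. It gives the time, the measured TCP pose, the force, the opening and the grip force at its end, in the units of the state.
- arm.observe(): the state, without advancing time (a new reading comes with each control period).
- arm.camera(name): name is "side" or "top"; returns a dict with "pixels" (480x640x3 uint8, red, green, blue), "mtx" (3x3 intrinsics, pixels), "R" (3x3) and "t" (3): a world point X has camera coordinates R X + t. Camera axes: x right, y down, z forward; pixel columns grow to the right and rows downward; lengths in mm; the calibration is good to about 2 mm. A picture is of the moment at which its call begins. There is no depth.
- arm.close_job(): hands the job in; it is judged then, once.
Trained networks look in the newest picture that a camera, given by its name, has taken for a name from the list of things; names that differ only in an ending like _2 or _b are one class to them, and where a whole thing is asked for, a point or a joint stands for the part that bears it (a point fixed in the world has none). Each returns a list of dicts, best first, with "p" (0 to 1); they miss things now and then, are a little off and sometimes report something else, mostly with a low value. They report only what shows in the picture. A call takes as long as a camera call.
- arm.masks_of(query, camera): "mask" (480x640 bool, what is visible of it) and "bbox" ([left, top, right, bottom] in pixels, round what is visible of it).
- arm.mark_of(query, camera): "xy" ([column, row] in pixels: a listed point, or the origin of a listed thing).
The state is a dict: "time": time; "joint_pos": joint angles; "joint_velocities": joint speeds; "tau": joint torques, N m; "position": TCP position; "tool_rot": TCP orientation; "force": force on the tool from outside, world axes, zero at the start; "wrist_torque": the same for the moment, N m; "gripper_width": finger opening in mm; "finger_force": force on a finger pad.
Only numpy, scipy, OpenCV 4.12 (cv2) and the standard library are available. Lean on these libraries where they do the work, as an engineer would, in place of code of your own. Each camera call takes 0.05 s, during which the arm holds its last target. There are 200 camera calls.

## Working session

There is one attempt and no reset: what is moved stays moved. The work goes in short steps, Python scripts to look and compute and a shell command to move; the robot and the scene stay as the last step left them, time stands still between calls to the robot, and variables do not carry over. Pictures are saved under pics/ and viewed, at most 10 in all, crops included, and the job is handed in when it is done.

```bash
mkdir -p pics
python3 - <<'E'
from workcell import arm
import cv2
s=arm.observe(); print(s['time'],s['position'],s['tool_rot'],s['gripper_width'])
for n in('top','side'):
    c=arm.camera(n); cv2.imwrite(f'pics/{n}0.png',c['pixels'][:,:,::-1])
    print(n,c['mtx'].tolist(),c['R'].round(3).tolist(),c['t'])
    for q in ['sparger','vial','nut']+[f'poppet{i}_top' for i in range(1,7)]:
        print(q,[(round(m['p'],2),[round(v) for v in m['xy']]) for m in arm.mark_of(q,n)][:3])
E
```

```text
0.0 [ 264.24512206 -565.58624306  230.3391756 ] [-3.06480838e+00 -6.80235278e-01  9.08954921e-05] 85.53701935623086
top [[563.4300090723668, 0.0, 314.487817574336], [0.0, 563.4300090723668, 238.6134682720814], [0.0, 0.0, 1.0]] [[0.004, -1.0, -0.02], [-0.987, -0.001, -0.16], [0.16, 0.02, -0.987]] [   6.8264101   603.05000623 1127.44948199]
sparger [(0.64, [330, 261])]
vial [(0.52, [326, 250]), (0.27, [316, 288])]
nut [(0.55, [320, 286])]
poppet1_top [(0.4, [368, 272])]
poppet2_top [(0.39, [367, 250])]
poppet3_top [(0.49, [308, 162]), (0.44, [355, 224]), (0.29, [325, 252])]
poppet4_top [(0.57, [326, 220]), (0.56, [331, 260])]
poppet5_top [(0.64, [307, 224])]
poppet6_top [(0.62, [292, 250])]
side [[453.31274934576425, 0.0, 324.15524484222067], [0.0, 453.31274934576425, 234.97740369754453], [0.0, 0.0, 1.0]] [[-0.671, -0.742, -0.001], [-0.504, 0.456, -0.734], [0.545, -0.492, -0.68]] [413.18065688 333.15519989 832.11448878]
sparger [(0.78, [344, 249])]
vial [(0.5, [339, 238])]
nut [(0.51, [353, 259])]
poppet1_top [(0.63, [374, 231]), (0.49, [338, 239])]
poppet2_top [(0.63, [404, 172]), (0.45, [315, 235]), (0.41, [364, 220])]
poppet3_top [(0.45, [341, 218])]
poppet4_top [(0.46, [321, 217])]
poppet5_top [(0.52, [314, 232])]
poppet6_top [(0.42, [318, 248])]
```

Run:
```python
import cv2
a=cv2.imread('pics/top0.png');cv2.imwrite('pics/t1.png',cv2.resize(a[170:330,240:440],None,fx=3.75,fy=3.75,interpolation=cv2.INTER_CUBIC))
```

```text
(no output)
```

View pics/top0.png

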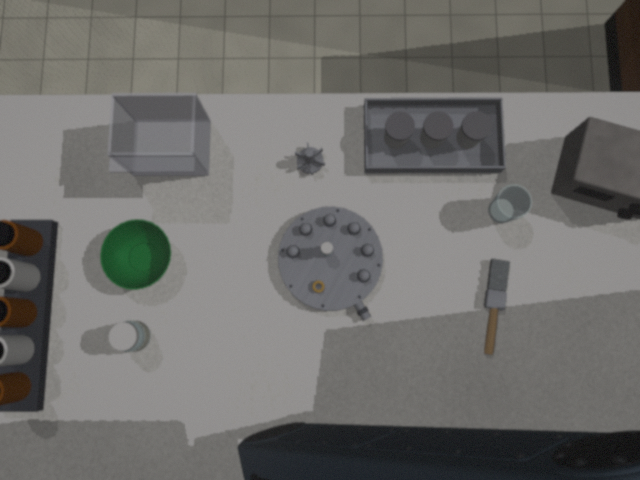

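View pics/t1.png

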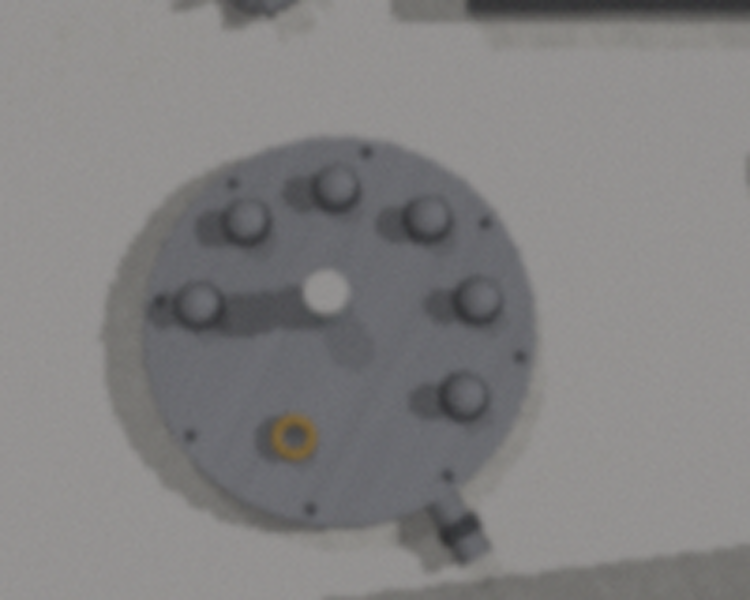

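View pics/side0.png

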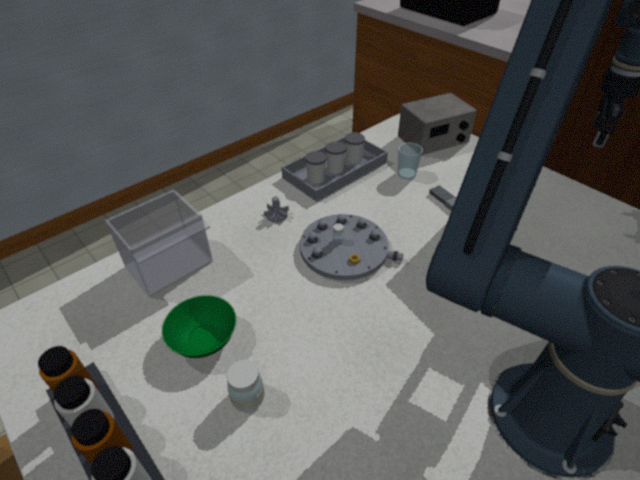

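The top view shows the disc around (330,259), with the stub at lower right (360,310). The valves run anticlockwise from valve 1 at (364,276) to valve 6 at (293,251), with the vial at the centre and the nut at (318,286). The side view confirms this and shows nothing above the disc. Next I fit the disc pose from both views.

```bash
cat > fit.py <<'E'
from workcell import arm
import numpy as np, cv2
from scipy.optimize import least_squares
from scipy.spatial.transform import Rotation as Ro
ang=np.deg2rad(np.arange(0,240,40))
def pts(p,z): return np.c_[p[0]+80*np.cos(ang+p[2]),p[1]+80*np.sin(ang+p[2]),np.full(6,z)]
def proj(c,X):
    q=(X@np.array(c['R']).T+c['t'])@np.array(c['mtx']).T; return q[:,:2]/q[:,2:]
E
python3 - <<'E'
from fit import *
T,S=arm.camera('top'),arm.camera('side')
ot=np.array([[464,397],[480,299],[428,220],[336,187],[246,222],[200,305]])/3.75+[240,170]-.4
f=lambda p:(proj(T,pts(p,43))-ot).ravel()
r=least_squares(f,[500,0,-1.2],x_scale=[100,100,1]);print(r.x,np.abs(r.fun).max())
V=pts(r.x,46);print(V.round(1).tolist())
a=S['pixels'][:,:,::-1].copy();b=cv2.resize(a[190:290,280:420],None,fx=5,fy=5,interpolation=cv2.INTER_CUBIC)
for i,u in enumerate(proj(S,V)): x,y=((u-[280,190]+.5)*5).astype(int);cv2.drawMarker(b,(x,y),(0,0,255),0,12);cv2.putText(b,str(i+1),(x+8,y-8),0,.5,(0,255,0))
cv2.imwrite('pics/s1.png',b)
s=arm.observe();R=Ro.from_rotvec(s['tool_rot']).as_matrix();print(R.round(3).tolist(),s['force'])
d=R.T@(V[0]+[0,0,40]-s['position']);print('d tool to above v1',d,d/30)
E
```

```text
[565.02523677 -24.20086741  -2.07565332] 0.7005274205751562
[[526.3, -94.2, 46.0], [580.4, -102.7, 46.0], [627.3, -74.5, 46.0], [645.0, -22.7, 46.0], [625.3, 28.4, 46.0], [577.4, 54.8, 46.0]]
[[0.906, 0.423, 0.0], [0.423, -0.906, -0.0], [-0.0, 0.0, -1.0]] [ 0.59962412 -0.30579453  0.63029941]
d tool to above v1 [ 437.03361642 -316.96892032  145.30982443] [ 14.56778721 -10.56563068   4.84366081]
```

View pics/s1.png

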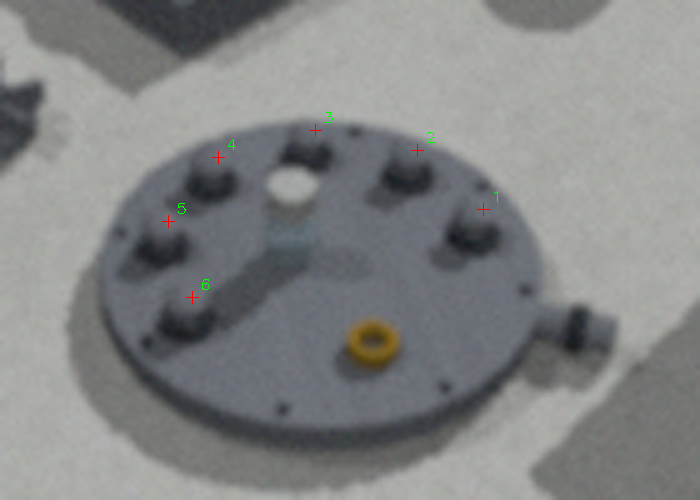

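```bash
python3 -m jog '{"jaw":[0,0,0,0,0,0,0,0,0,0,0,0,0,0,0,0,0,0,0,0],"travel":[[0.97,-0.705,0],[0.97,-0.705,0],[0.97,-0.705,0],[0.97,-0.705,0],[0.97,-0.705,0],[0.97,-0.705,0],[0.97,-0.705,0],[0.97,-0.705,0],[0.97,-0.705,0],[0.97,-0.705,0],[0.97,-0.705,0],[0.97,-0.705,0],[0.97,-0.705,0],[0.97,-0.705,0],[0.97,-0.705,0],[0,0,0.9],[0,0,0.9],[0,0,0.9],[0,0,0.9],[0,0,0.9]],"twist":[0,0,0,0,0,0,0,0,0,0,0,0,0,0,0,0,0,0,0,0]}'
python3 - <<'E'
from fit import *
V=pts([565.0,-24.2,-2.0757],46)
s=arm.observe();print(s['time'],s['position'],s['force'],s['gripper_width'],s['tool_rot'])
P=np.array([s['position']])
out=[]
for n in('top','side'):
    c=arm.camera(n);a=c['pixels'][:,:,::-1]
    o=(260,190) if n=='top' else (290,160)
    b=cv2.resize(a[o[1]:o[1]+120,o[0]:o[0]+130],None,fx=3,fy=3,interpolation=cv2.INTER_CUBIC)
    u=proj(c,P)[0];print(n,u);x,y=((u-o+.5)*3).astype(int);cv2.drawMarker(b,(x,y),(0,0,255),0,12);out.append(b)
cv2.imwrite('pics/a1.png',np.hstack(out))
E
```

```text
time: 3.1
position: [526.1, -94.2, 95.5]
tool_rot: [3.066, 0.681, 0.001]
force: [0.1, -0.8, 0.1]
gripper_width: 0.2
finger_force: 0.0
3.1 [526.0885373  -94.17619689  95.51614714] [ 0.10664363 -0.79858409  0.07978857] 0.22565808585241362 [3.06635928e+00 6.80933694e-01 1.24786722e-03]
top [365.59063052 273.22015813]
side [377.80717739 216.47035961]
```

View pics/a1.png

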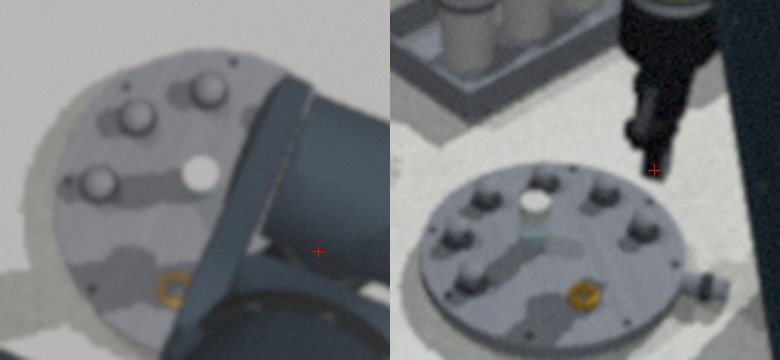

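The right half shows the shut fingertip at about (654,180), over valve 1 and still above it. The left half shows the arm hiding valves 1–3. The two views differ by a few mm, so I check against the disc's rim in the first top picture.

Run:
```python
from fit import *
c=arm.camera('top');S=arm.camera('side')
t=np.deg2rad(np.arange(0,360,2))
def ext(c,p,z=24):
    X=np.c_[p[0]+112*np.cos(t),p[1]+112*np.sin(t),np.full(len(t),z)];u=proj(c,X);return np.r_[u.min(0),u.max(0)]
obs=np.array([145,137,537,527])/3.75+np.array([240,170,240,170])-.4
r=least_squares(lambda p:ext(c,p)-obs,[565,-24]);print('top rim',r.x,r.fun)
# side: top-rim left,top,right in s1 crop
o2=(np.array([100,122,543])/5+np.array([280,190,280])-.4)
r=least_squares(lambda p:ext(S,p)[:3]-o2,[565,-24]);print('side rim',r.x,r.fun)
os_=np.array([[473,228],[408,168],[307,148],[211,178],[162,240],[187,315]])/5+[280,190]-.4
r=least_squares(lambda p:(proj(S,pts(p,42))-os_).ravel(),[565,-24,-2.07],x_scale=[100,100,1]);print('side valves',r.x,np.abs(r.fun).max())
```

```text
top rim [566.90513446 -25.20170504] [-0.60099706 -0.47717329  0.59486932  0.43173989]
side rim [567.54809454 -22.4197593 ] [-0.54009393 -0.13053818  0.53734297]
side valves [560.42147556 -15.19982512  -2.06709061] 0.6390336555472231
```

```bash
python3 -m jog '{"jaw":[0,0,0,0,0,0],"travel":[[0,0,0.8],[0,0,0.7],[0,0,0.1],[0,0,0.1],[0,0,0],[0,0,0]],"twist":[0,0,0,0,0,0]}'
python3 -m jog '{"jaw":[0,0,0,0],"travel":[[0,0,0.15],[0,0,0],[0,0,0],[0,0,0]],"twist":[0,0,0,0]}'
```

```text
time: 3.9
position: [526.6, -94.5, 46.5]
tool_rot: [3.066, 0.68, 0.003]
force: [-0.4, 0.1, 0.4]
gripper_width: -0.2
finger_force: 0.0
time: 4.3
position: [526.6, -94.5, 41.3]
tool_rot: [3.066, 0.68, 0.003]
force: [1.3, -0.2, 3.7]
gripper_width: -0.3
finger_force: 1.9
```

```bash
python3 -m jog '{"jaw":[0,0,0,0,0,0,0,0,0,0,0,0],"travel":[[0,0,0.03],[0,0,0],[0,0,-0.5],[0,0,0],[0.76,0.51,0],[0.77,0.51,0],[0,0,0],[0,0,0.25],[0,0,0.15],[0,0,0.1],[0,0,0],[0,0,0]],"twist":[0,0,0,0,0,0,0,0,0,0,0,0]}'
```

```text
time: 5.5
position: [578.9, -102.0, 39.9]
tool_rot: [-3.066, -0.68, 0.003]
force: [-1.8, 0.7, 4.9]
gripper_width: 0.3
finger_force: 2.4
```

```bash
python3 -m jog '{"jaw":[0,0,0,0,0,0,0,0,0,0,0],"travel":[[0,0,-0.5],[0,0,0],[0.93,-0.1,0],[0.93,-0.1,0],[0,0,0],[0,0,0],[0,0,0.25],[0,0,0.15],[0,0,0.1],[0,0,0],[0,0,0]],"twist":[0,0,0,0,0,0,0,0,0,0,0]}'
```

```text
time: 6.6
position: [627.5, -73.7, 40.1]
tool_rot: [-3.067, -0.68, 0.002]
force: [-2.0, -0.9, 4.5]
gripper_width: 0.2
finger_force: 2.4
```

```bash
python3 -m jog '{"jaw":[0,0,0,0,0,0,0,0,0,0,0],"travel":[[0,0,-0.5],[0,0,0],[0.64,-0.66,0],[0.64,-0.66,0],[0,0,0],[0,0,0],[0,0,0.25],[0,0,0.15],[0,0,0.1],[0,0,0],[0,0,0]],"twist":[0,0,0,0,0,0,0,0,0,0,0]}'
```

```text
time: 7.7
position: [646.4, -22.0, 40.3]
tool_rot: [3.066, 0.68, 0.0]
force: [-0.3, -0.6, 4.8]
gripper_width: 0.1
finger_force: 2.3
```

```bash
python3 -m jog '{"jaw":[0,0,0,0,0,0,0,0,0,0,0],"travel":[[0,0,-0.5],[0,0,0],[0.06,-0.91,0],[0.06,-0.91,0],[0,0,0],[0,0,0],[0,0,0.25],[0,0,0.15],[0,0,0.1],[0,0,0],[0,0,0]],"twist":[0,0,0,0,0,0,0,0,0,0,0]}'
```

```text
time: 8.8
position: [627.4, 29.0, 40.4]
tool_rot: [3.066, 0.68, 0.002]
force: [1.7, -1.2, 3.8]
gripper_width: 0.1
finger_force: 2.3
```

```bash
python3 -m jog '{"jaw":[0,0,0,0,0,0,0,0,0,0,0],"travel":[[0,0,-0.5],[0,0,0],[-0.54,-0.73,0],[-0.54,-0.73,0],[0,0,0],[0,0,0],[0,0,0.25],[0,0,0.15],[0,0,0.1],[0,0,0],[0,0,0]],"twist":[0,0,0,0,0,0,0,0,0,0,0]}'
```

```text
time: 9.9
position: [580.0, 55.3, 40.3]
tool_rot: [3.066, 0.68, 0.004]
force: [1.5, -0.2, 4.0]
gripper_width: -0.1
finger_force: 2.2
```

```bash
python3 -m jog '{"jaw":[0,0,0,0,0,0,0,0,0],"travel":[[0,0,-0.5],[0,0,-0.9],[0,0,-0.9],[0,0,-0.9],[0,0,-0.9],[0,0,-0.9],[0,0,0],[0,0,0],[0,0,0]],"twist":[0,0,0,0,0,0,0,0,0]}'
python3 - <<'E'
from workcell import arm
import cv2,numpy as np
c=arm.camera('side')
b=c['pixels'][190:290,280:420,::-1];a=cv2.imread('pics/side0.png')[190:290,280:420]
cv2.imwrite('pics/e1.png',cv2.resize(np.hstack([a,b]),None,fx=2.85,fy=2.85,interpolation=cv2.INTER_CUBIC))
E
```

```text
time: 10.8
position: [577.1, 55.8, 188.9]
tool_rot: [-3.066, -0.68, 0.005]
force: [0.6, -0.1, -0.3]
gripper_width: 0.0
finger_force: 0.0
```

View pics/e1.png

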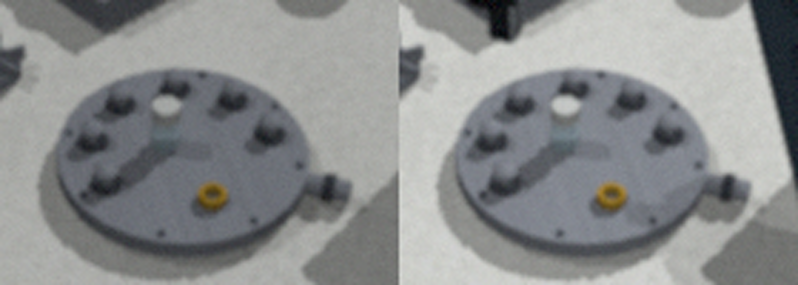

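The before (left) and after (right) crops match. The vial at (565,115), the nut at (612,195) and the disc have not moved, and all six valves are up.

```bash
python3 -c "
from workcell import arm
print(arm.close_job())"
```

```text
the job is handed in; nothing more can be done
None
```

I pressed all six valves once each, in order from the pipe-stub end, about 4–6 mm down by tool height and force. All sprang back, with the disc, vial and nut unmoved in the final side view. I handed the job in at about 11 s; no verdict was shown.

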